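# Load a slide holder under the stage clip

### The job

Load the slide holder into the stage: with one fingertip press down the long thumb bar of the spring clip so that its nose lifts, and keep it held down while the other fingertip pushes the holder along the track, under the nose, fully home against the end stop. Keep the clip from touching the holder until it is home, then let the clip come down on the holder and move clear. Do not grip or lift the holder, and leave the tube rack, the marker and the jar alone.

Things in the scene. Friction and masses are not known exactly. Their poses are not given: they have to be found in the camera images.
- stage: Fixed metal stage, base 220 x 150 mm. Axes: x along the track in the push direction, y to its left (the thumb bar's side), z up; origin at bench height on the track's centre line. The bed is at z = 20 mm, x = -125 to +95. Two rails, 7 mm high above the bed, leave a 47 mm channel (y = -23.5 to +23.5), open at the near end. All offsets below are in these axes, in mm.
- stop (a point): Foot of the end stop's face, on the bed at x = +75, y = 0, z = +20: a dark block 12 mm high across the far end of the track. When the holder is home its front edge touches this face, its centre is at x = +35 and its rear edge at x = -5.
- holder_center (a point): Centre (half-way up) of the slide holder: flat white plastic block 80 mm long (along the track) x 44 wide x 12 thick, 60 to 130 g, a glass slide let into its top. It lies loose on the bed between the rails, 50 to 75 mm short of the stop, its front edge just before the clip's nose. Push near the middle of its rear edge so that it does not bind.
- clip (a joint): Angle (rad) of the steel spring clip, which rocks about a hinge along the track at y = +38, z = +26: 0 at rest (nose down, bar up), growing as the thumb bar is pressed, to 0.44 at its stop. Pressing at mid-width takes about 2.5 N to start, 6.5 N at the end. From 0.20 up the nose clears a holder passing beneath; about 0.16 when it rests on the holder.
- clip_bar (a point): Point on top of the thumb bar, mid-length, 80 mm beside the track's centre line (x = -30, y = +80); moves with the clip. The bar is a smooth steel strip, x = -115 to +55, y = +44 to +93: a fingertip can slide along it while holding it down. At rest it slopes up outwards, this point at z = 40. At clip angle 0.30 it is level at z = 27, a height at which the other fingertip can push the holder.
- clip_nose (a point): Lowest point of the clip's nose: a rounded steel bar 25 mm long (x = +30 to +55) over the middle of the track, hanging from an arm whose top is 20 mm above the bed. At rest it is 6 mm above the bed and its blunt end bars the way of the 12 mm thick holder.
- tube_rack: Bystander: white block 75 x 45 x 40 mm with two capped tubes in it, 85 mm tall in all; stands right of the stage. Origin under its centre.
- marker: Bystander: capped marker pen 135 mm long, 12 mm thick, lying left of the stage. Origin under its centre, x along the pen.
- jar: Bystander: small capped jar, 44 mm wide, 60 mm tall, standing beyond the stage's far end. Origin under its centre.
Not all that is in view belongs to the job. Of the things that look like the part that bears holder_center, the largest one is meant.

How it is judged (in metres and radians):
On the way, in this order (a step that is already met when the one before it is completed fails the run):
1. a fingertip holds the clip's bar down, its nose raised, before the holder is under it (value of joint clip above 0.19 rad and contact force between the fingers and clip above 1 N and x of holder_center in the frame of stage below -0.008 m), for 0.2 s.
2. the holder is pushed home with the clip still held down (value of joint clip above 0.18 rad and contact force between the fingers and clip above 1 N and x of holder_center in the frame of stage above 0.0315 m), for 0.1 s.
At the end, for the whole second after the job is handed in: The holder lies flat on the bed against the end stop (within 3.5 mm of home), at rest, and the released clip's nose presses on its top (clip angle 0.12 to 0.20) (x of holder_center in the frame of stage between 0.0315 and 0.0375 m and z of holder_center in the frame of stage between 0.0235 and 0.0285 m and angle between holder_center's own z axis and vertical below 0.05 rad and value of joint clip between 0.12 and 0.2 rad and contact force between clip and holder above 1 N and linear speed of holder below 0.01 m/s); the robot touches nothing.
It fails at once if the holder is lifted or tipped off the bed (z of holder_center in the frame of stage above 0.034 m or angle between holder_center's own z axis and vertical above 0.2 rad).
It fails at once if the clip touches the holder (over 2 N) before it is home (contact force between clip and holder above 2 N and x of holder_center in the frame of stage below 0.03 m).
It fails at once if the tube rack, the marker or the jar is disturbed (moved over 15 mm) (distance of any of tube_rack, marker, jar from where it was at the start of the episode above 0.015 m).
It also fails if it takes over 43 s, if anything falls off the work surface, if the arm or the gripper's body presses on something with over 40 N, if the wrist force passes 120 N, or if a joint passes its speed limit or range.

### The arm

A 6-joint arm with a two-finger parallel gripper is mounted at the origin on the work surface. World frame = base frame: x ahead of the robot, y to its left, z up, the work surface at z = 0. Lengths are in m, angles in degrees, forces in N, time in s.
With the tool pointing down it reaches from about 0.3 to 0.75 m from the base axis. Payload 8.5 kg.
Tool frame: the origin (TCP) lies on the centre line of the jaws, within the pads' length; the fingertips stand 25 mm ahead of it and the grasp point (between the pads) lies 6 mm ahead of it; z points along the fingers, y is the line along which they close (so a half turn about z gives the same grasp; the last joint's range is limited). The gripper opens to 85 mm and grips with 20 to 120 N. Pads are 22 mm wide; open, the fingers measure 114 mm over their backs; the gripper's body (76 mm by 85 mm) begins 54 mm behind the grasp point. The pads swing forward as they close: fully open they stand 13 mm farther back than shut.
Start: joints at [61.805, 21.807, 74.336, -0, 83.858, -12.336], TCP at [0.15, 0.529, 0.256] pointing down, gripper open.
Joint ranges: [-178.18, 178.18], [-50.72, 133.34], [12.68, 142.11], [-81.47, 261.47], [9.98, 163.14], [-165.26, 165.26]. Speed limits (degrees/s): [136.94, 136.94, 180, 180, 180, 180].

### API

Orientations are given as a 3x3 rotation matrix whose columns are the frame's x, y, z axes.
In Python, from rig import telemetry, optics, env gives the robot as it stands.
- The arm moves only by the tool send_rows, never from a script. Its argument "deltas" is a list that holds one entry, the list of rows, each a list of 7 numbers: the shift along the tool's x, y, z in m, then the turn, a rotation vector about the tool's x, y, z in rad, then the opening, from -1 (shut) to 1 (fully open), so that 0 is half open. In form: [[[x, y, z, ax, ay, az, grip], ...]]. A call has 1 to 12 rows; each row shifts and turns the commanded pose from where the row before left it, along the tool's axes as they then stand; what a row does not reach is not made up. A row lasts 1/8 s, in which the tool goes at most 62.5 mm and 10.7 degrees, less where a joint would pass 70% of its speed; a pose out of reach is approached as far as the arm can. A call is refused whole if a number of a shift passes 0.0625 or a number of a turn 0.188, either way. A call with a gripper value outside its range is refused whole. The fingers move at their own pace and stop on an object; "squeeze" is the grip in N (left out, the last holds). Time passes only in rows, so rows that do not move let the fingers close. It gives the time, the measured TCP pose, the force, the opening and the grip force at its end, in the units of the state.
- telemetry.observe(): the state, without advancing time (a new reading comes with each control period).
- optics.get_image(name): name is "side" or "top"; returns a dict with "image" (420x560x3 uint8, red, green, blue), "range_z" (420x560 float32, m along the optical axis (not along the pixel's ray), 0 where there is no reading), "K" (3x3 intrinsics, pixels), "rvec" (rotation vector, rad) and "tvec" (3), from world to camera coordinates, as OpenCV has them. Camera axes: x right, y down, z forward; pixel columns grow to the right and rows downward; lengths in m; the calibration is good to about 2 mm. A picture is of the moment at which its call begins.
- env.close_job(): hands the job in; it is judged then, once.
The state is a dict: "time_s": time; "q": joint angles; "qvel": joint speeds; "joint_efforts": joint torques, N m; "position": TCP position; "tool_rot": TCP orientation; "ft_force": force on the tool from outside, world axes, zero at the start; "wrist_torque": the same for the moment, N m; "grip_width": finger opening in m; "gripper_force": force on a finger pad.
Only numpy, scipy, OpenCV 4.12 (cv2) and the standard library are available. Lean on these libraries where they do the work, as an engineer would, in place of code of your own. Each camera call takes 0.05 s, during which the arm holds its last target. There are 200 camera calls.

## Working session

There is one attempt and no reset: what is moved stays moved. The work goes in short steps, Python scripts to look and compute and a tool call to move; the robot and the scene stay as the last step left them, time stands still between calls to the robot, and variables do not carry over. Pictures are saved under pics/ and viewed, at most 10 in all, crops included, and the job is handed in when it is done.

Besides the shell and the picture viewer there is one more tool, called as name([rows], argument=value, ...), one row to a line, values as JSON. send_rows: Moves the arm, as the interface text tells. Its arguments: {"type":"object","properties":{"deltas":{"type":"array"},"squeeze":{"type":"number"}},"required":["deltas"]}

```bash
mkdir -p pics
cat > h.py <<'E'
import numpy as np, cv2
from rig import telemetry, optics, env
def cam(n):
    d=optics.get_image(n); R=cv2.Rodrigues(np.array(d['rvec'],float))[0]; d['R']=R; d['t']=np.array(d['tvec'],float).ravel(); return d
def cloud(d):
    z=d['range_z'].astype(float); K=np.array(d['K']); v,u=np.mgrid[:z.shape[0],:z.shape[1]]
    P=np.stack([(u-K[0,2])/K[0,0]*z,(v-K[1,2])/K[1,1]*z,z],-1)
    W=(P-d['t'])@d['R']; W[z==0]=np.nan; return W
def proj(d,p):
    return cv2.projectPoints(np.array(p,float).reshape(-1,1,3),np.array(d['rvec'],float),d['t'],np.array(d['K'],float),None)[0].reshape(-1,2)
E
python3 - <<'E'
from h import *
for n in('top','side'):
    d=cam(n); cv2.imwrite(f'pics/{n}0.png',d['image'][:,:,::-1]); np.savez(f'{n}0.npz',**d)
    print(n,-d['R'].T@d['t'],d['R'][2])
print(telemetry.observe())
E
```

```text
top [0.38342597 0.05590229 1.22340895] [ 0.18486067 -0.02164485 -0.98252635]
side [ 0.37055528 -0.5358053   0.66682452] [ 0.24305574  0.66816885 -0.70318866]
{'time_s': 0.1, 'q': array([ 6.18036009e+01,  2.18364547e+01,  7.43783830e+01,  1.67886209e-04,
        8.38585217e+01, -1.23365146e+01]), 'qvel': array([-0.02764672, -0.0386548 , -0.12526019, -0.0472134 ,  0.0594741 ,
       -0.03670766]), 'joint_efforts': array([ 3.72643350e-03, -4.49217868e+01, -2.31658155e+01, -8.87101260e-05,
        3.60495898e-03, -4.28322380e-05]), 'position': array([0.15020543, 0.52885534, 0.25579177]), 'tool_rot': array([[-9.61932716e-01,  2.73285713e-01, -6.07532750e-04],
       [ 2.73286249e-01,  9.61932095e-01, -1.12704892e-03],
       [ 2.76398884e-04, -1.25017557e-03, -9.99999180e-01]]), 'ft_force': array([0.73487569, 0.26712436, 0.43541356]), 'wrist_torque': array([ 0.02201315, -0.00380382, -0.02655712]), 'gripper_force': 0.0, 'grip_width': 0.08534612920597073}
```

View pics/top0.png

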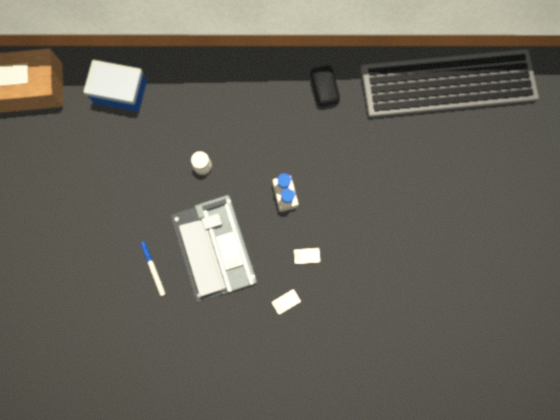

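View pics/side0.png

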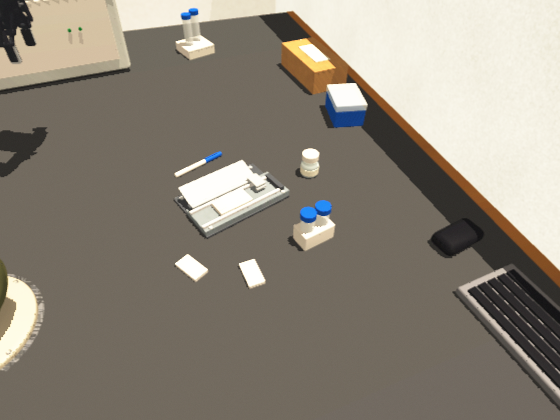

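Candidates for the holder: the white block in the stage channel, top (230,250), and two loose slides at (307,256) and (287,301). By description it is the one in the channel, which is the largest. Next I'll measure the stage and check this in a crop.

```bash
cat > a.py <<'E'
from h import *
d=dict(np.load('top0.npz')); W=cloud(d); s=dict(np.load('side0.npz')); S=cloud(s)
print(proj(d,[.4,.1,0]),d['K'][0,0])
m=np.zeros(W.shape[:2],bool); m[190:305,165:262]=1
f=m&(W[...,2]>.010)&(W[...,2]<.06)
P=W[f][:,:2]; r=cv2.minAreaRect((P*1000).astype(np.float32)); print('top rect',r,f.sum())
print('bench z',np.nanmedian(W[300:330,60:120,2]), 'jar',np.nanmean(W[155:170,195:208],axis=(0,1)))
m=np.zeros(S.shape[:2],bool); m[155:235,170:292]=1
f=m&(S[...,2]>.010)&(S[...,2]<.06); print('side rect',cv2.minAreaRect((S[f][:,:2]*1000).astype(np.float32)),f.sum())
for (u,v) in [(230,250),(200,260),(217,222),(240,280)]: print(u,v,W[v,u].round(3))
c=cv2.resize(d['image'][185:310,135:305,::-1],None,fx=4.5,fy=4.5,interpolation=cv2.INTER_CUBIC); cv2.imwrite('pics/crop.png',c)
E
python3 a.py
```

```text
[[245.59817223 298.51600024]] 508.95375028728716
top rect ((520.508544921875, 177.78872680664062), (220.4363250732422, 146.52349853515625), 17.809175491333008) 4852
bench z -0.00042369127627320594 jar [0.71921188 0.20342329 0.05537114]
side rect ((506.268798828125, 215.9814453125), (221.7272491455078, 233.00875854492188), 17.873340606689453) 4591
230 250 [0.512 0.135 0.031]
200 260 [0.489 0.204 0.04 ]
217 222 [0.578 0.166 0.039]
240 280 [0.443 0.112 0.021]
```

View pics/crop.png

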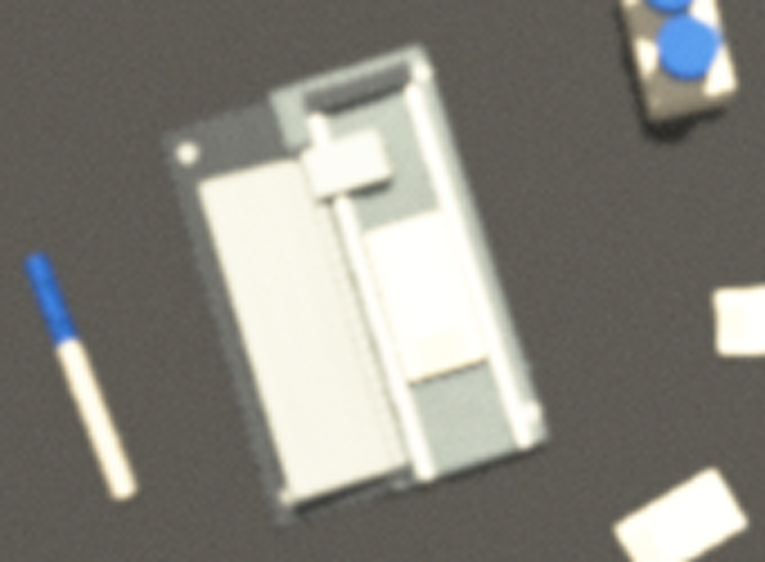

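The crop confirms it: the holder, about 80 x 44, lies in the channel with its rear edge at crop (450,370). The nose bar is at (350,165), the thumb bar on the left, and the push direction is up and to the left in the image.

```bash
cat > b.py <<'E'
from h import *
yaw=np.radians(17.8); ex=np.array([np.cos(yaw),np.sin(yaw)]); ey=np.array([-ex[1],ex[0]]); c=np.array([.5205,.1778])
o=c+.015*ex-.030*ey
for n in('top','side'):
    d=dict(np.load(n+'0.npz')); W=cloud(d).reshape(-1,3); G=cv2.cvtColor(d['image'],cv2.COLOR_RGB2GRAY).reshape(-1)
    w=W[:,:2]-o; x=w@ex*1e3; y=w@ey*1e3; z=W[:,2]*1e3
    def prof(a,sel,lo,hi,st):
        return ' '.join(f'{b}:{np.median(z[q]):.0f}/{np.median(G[q]):.0f}' for b in range(lo,hi,st) if (q:=sel&(a>=b)&(a<b+st)&(z>-5)&(z<70)).sum()>1)
    print(n,'y prof near end',prof(y,(x>-115)&(x<-85),-60,120,3))
    print(n,'y prof holder',prof(y,(x>-50)&(x<0),-60,50,3))
    print(n,'x prof chan',prof(x,(abs(y)<12),-140,110,3))
    print(n,'x prof bar',prof(x,(y>70)&(y<85),-140,110,5))
print(o)
E
python3 b.py
```

```text
top y prof near end -60:-1/93 -57:-1/93 -54:-1/92 -51:-0/94 -48:1/108 -45:5/159 -42:21/200 -39:20/227 -36:22/249 -33:26/253 -30:25/245 -27:21/214 -24:20/203 -21:19/203 -18:19/203 -15:20/202 -12:20/202 -9:20/202 -6:20/202 -3:19/202 0:20/202 3:20/201 6:20/201 9:19/202 12:19/204 15:19/218 18:24/249 21:26/253 24:21/238 27:20/216 30:28/234 33:30/241 36:28/240 39:29/244 42:30/245 45:32/245 48:33/245 51:34/246 54:35/246 57:35/246 60:37/246 63:37/246 66:37/246 69:39/246 72:39/246 75:42/245 78:42/246 81:42/246 84:42/240 87:44/208 93:7/162 96:6/117 99:6/115 102:6/110 105:1/98 108:-1/92 111:0/92 114:1/92 117:-1/92
top y prof holder -60:-1/92 -57:-1/92 -54:-1/92 -51:0/94 -48:0/104 -45:7/148 -42:21/187 -39:20/214 -36:21/248 -33:26/254 -30:25/253 -27:32/254 -24:32/255 -21:32/255 -18:32/255 -15:32/255 -12:32/255 -9:31/255 -6:32/255 -3:32/255 0:33/255 3:32/255 6:31/255 9:32/255 12:31/254 15:30/248 18:25/250 21:27/253 24:21/240 27:20/218 30:29/235 33:30/241 36:28/240 39:29/244 42:30/245 45:31/245 48:33/245
top x prof chan -140:0/92 -137:-0/91 -134:0/85 -131:-1/73 -128:-1/107 -125:19/177 -122:19/201 -
[... 2967 characters left out ...]
40:33/239 43:34/220 46:35/239 49:34/231 52:31/230 55:20/224 58:20/226 61:21/225 64:21/226 67:21/226 70:22/93 73:30/67 76:33/126 79:33/126 82:32/126 106:2/116 109:-1/110
side x prof bar -140:1/108 -135:0/108 -130:2/82 -125:7/82 -120:23/101 -115:39/254 -110:40/254 -105:42/254 -100:41/254 -95:41/254 -90:41/254 -85:42/254 -80:42/254 -75:41/254 -70:41/254 -65:42/254 -60:42/254 -55:41/254 -50:40/254 -45:42/254 -40:41/254 -35:42/254 -30:42/254 -25:41/254 -20:41/254 -15:40/254 -10:41/254 -5:42/254 0:42/254 5:42/254 10:41/254 15:42/254 20:42/254 25:40/254 30:42/254 35:42/254 40:42/254 45:42/254 50:41/253 70:7/190 75:7/127 80:7/128 85:8/127 90:7/125 95:2/111 100:2/108 105:2/108
[0.5439528  0.15382155]
```

send_rows([
  [[0,0,0,0,0,-0.147,0.53],[0,0,0,0,0,-0.147,0.53],[0,0,0,0,0,-0.147,0.53],[0,0,0,0,0,-0.147,0.53],[0,0,0,0,0,0,0.53]],
])

```text
time_s: 0.72
position: [0.1502, 0.5289, 0.256]
tool_rot: [[-0.952, -0.305, -0.0], [-0.305, 0.952, -0.001], [0.001, -0.001, -1.0]]
ft_force: [-0.1, 0.2, -0.1]
grip_width: 0.0652
gripper_force: 0.0
```

send_rows([
  [[-0.0148,-0.0403,0.01,0,0,0,0.53],[-0.0148,-0.0403,0.01,0,0,0,0.53],[-0.0148,-0.0403,0.01,0,0,0,0.53],[-0.0148,-0.0403,0.01,0,0,0,0.53],[-0.0148,-0.0403,0.01,0,0,0,0.53],[-0.0148,-0.0403,0.01,0,0,0,0.53],[-0.0148,-0.0403,0.01,0,0,0,0.53],[-0.0148,-0.0403,0.01,0,0,0,0.53],[-0.0148,-0.0403,0.01,0,0,0,0.53],[-0.0148,-0.0403,0.01,0,0,0,0.53],[-0.0148,-0.0403,0.01,0,0,0,0.53],[0,0,0,0,0,0,0.53]],
])

```text
time_s: 2.22
position: [0.4422, 0.155, 0.1456]
tool_rot: [[-0.954, -0.3, -0.001], [-0.3, 0.954, -0.0], [0.001, 0.0, -1.0]]
ft_force: [-1.6, 0.3, 0.2]
grip_width: 0.0653
gripper_force: 0.0
```

```bash
cat >> h.py <<'E'
yaw=np.radians(17.8); ex=np.array([np.cos(yaw),np.sin(yaw)]); ey=np.array([-ex[1],ex[0]]); O=np.array([.5441,.1502])
def st(W):
    w=W[...,:2]-O; return np.stack([w@ex,w@ey,W[...,2]],-1)*1e3
def crop(d,name,u0,v0,u1,v1,k): cv2.imwrite(name,cv2.resize(d['image'][v0:v1,u0:u1,::-1],None,fx=k,fy=k,interpolation=cv2.INTER_CUBIC))
E
python3 - <<'E'
from h import *
s=telemetry.observe(); print(s['position'],st(np.array(s['position'])))
d=cam('side'); T=st(cloud(d)).reshape(-1,3); np.savez('side1.npz',**d)
for lo,hi in((-25,37),(37,120)):
    q=(T[:,0]>-130)&(T[:,0]<-60)&(T[:,1]>lo)&(T[:,1]<hi)&(T[:,2]>60)&(T[:,2]<150); A=T[q]
    print(len(A),A.min(0) if len(A) else '')
    for z in range(80,150,6):
        B=A[(A[:,2]>=z)&(A[:,2]<z+6)]
        if len(B)>3: print(z,len(B),np.percentile(B,[3,97],axis=0).round(0).tolist())
crop(d,'pics/s1.png',120,60,340,240,3.5)
E
```

```text
[0.44224027 0.15500016 0.1455652 ] [-95.51625384  35.70841262 145.56520218]
85 [-108.74081872  -10.07059509  126.84693496]
128 13 [[-108.0, -2.0, 128.0], [-86.0, 3.0, 134.0]]
134 21 [[-108.0, -10.0, 134.0], [-89.0, 2.0, 140.0]]
140 29 [[-109.0, -10.0, 140.0], [-91.0, 0.0, 146.0]]
146 20 [[-108.0, -10.0, 146.0], [-91.0, 4.0, 150.0]]
90 [-108.96541421   66.1998907   126.56704691]
128 18 [[-105.0, 69.0, 128.0], [-87.0, 73.0, 134.0]]
134 29 [[-108.0, 67.0, 134.0], [-87.0, 73.0, 139.0]]
140 25 [[-108.0, 68.0, 140.0], [-90.0, 76.0, 145.0]]
146 16 [[-108.0, 68.0, 147.0], [-90.0, 73.0, 150.0]]
```

View pics/s1.png

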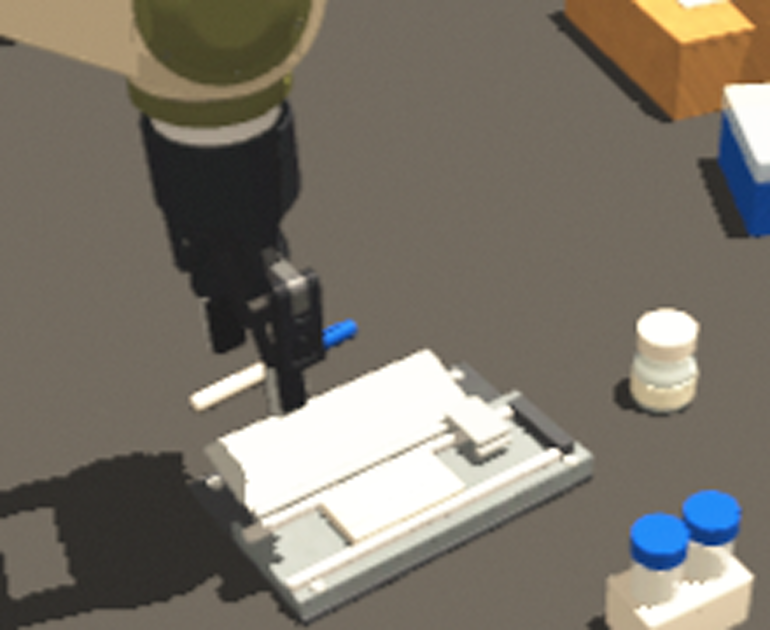

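Side view: at crop (285,400) and (225,345) the fingers hang above the near end of the stage, behind the holder. Their tips are about 19 mm ahead of the TCP, and the near finger is in line with the channel.

send_rows([
  [[0,0.002,0.02,0,0,-0.003,0.53],[0,0,0.03,0,0,0,0.53],[0,0,0.02,0,0,0,0.53],[0,0,0.01,0,0,0,0.53],[0,0,0,0,0,0,0.53],[0,0,0,0,0,0,0.53]],
])

```text
time_s: 3.02
position: [0.4407, 0.159, 0.067]
tool_rot: [[-0.951, -0.309, 0.001], [-0.309, 0.951, 0.0], [-0.001, -0.0, -1.0]]
ft_force: [0.2, 0.3, 0.3]
grip_width: 0.0656
gripper_force: 0.0
```

send_rows([
  [[0,0,0.003,0,0,0,0.53],[0,0,0.003,0,0,0,0.53],[0,0,0.003,0,0,0,0.53],[0,0,0,0,0,0,0.53]],
])

```text
time_s: 3.52
position: [0.4405, 0.1589, 0.0573]
tool_rot: [[-0.951, -0.309, 0.0], [-0.309, 0.951, 0.0], [-0.0, 0.0, -1.0]]
ft_force: [-0.7, 0.9, 3.1]
grip_width: 0.0655
gripper_force: 1.2
```

send_rows([
  [[0,0,0.003,0,0,0,0.53],[0,0,0.003,0,0,0,0.53],[0,0,0.003,0,0,0,0.53],[0,0,0.003,0,0,0,0.53],[0,0,0,0,0,0,0.53],[0,0,0,0,0,0,0.53],[0,0,0,0,0,0,0.53]],
])

```text
time_s: 4.4
position: [0.4404, 0.1591, 0.0453]
tool_rot: [[-0.951, -0.309, 0.0], [-0.309, 0.951, 0.001], [-0.0, 0.0, -1.0]]
ft_force: [-0.7, 3.3, 5.3]
grip_width: 0.0657
gripper_force: 3.0
```

Run:
```python
from h import *
s=telemetry.observe(); print(s['ft_force'],st(np.array(s['position'])))
d=cam('side'); T=st(cloud(d)).reshape(-1,3); np.savez('side2.npz',**d)
for y in range(44,96,6):
    q=(T[:,0]>-50)&(T[:,0]<40)&(T[:,1]>=y)&(T[:,1]<y+6); print(y+3,np.median(T[q,2]).round(1),end='; ')
q=(T[:,0]>33)&(T[:,0]<52)&(abs(T[:,1])<8); print('nose',np.percentile(T[q,2],[5,50,95]))
q=(T[:,0]>-110)&(T[:,0]<-50)&(abs(T[:,1])<10)&(T[:,2]>29)&(T[:,2]<36); print('holder rear',np.percentile(T[q],1,axis=0))
crop(d,'pics/s2.png',160,120,310,240,5)
```

```text
[-0.7197881   3.31506157  5.34544982] [-96.01740855  40.15681165  45.32639068]
47 28.3; 53 28.3; 59 28.1; 65 28.0; 71 28.0; 77 27.8; 83 27.8; 89 27.7; 95 27.5; nose [19.86970442 41.24329402 52.02374137]
holder rear [-107.83585284   -9.65894007   29.58039424]
```

View pics/s2.png

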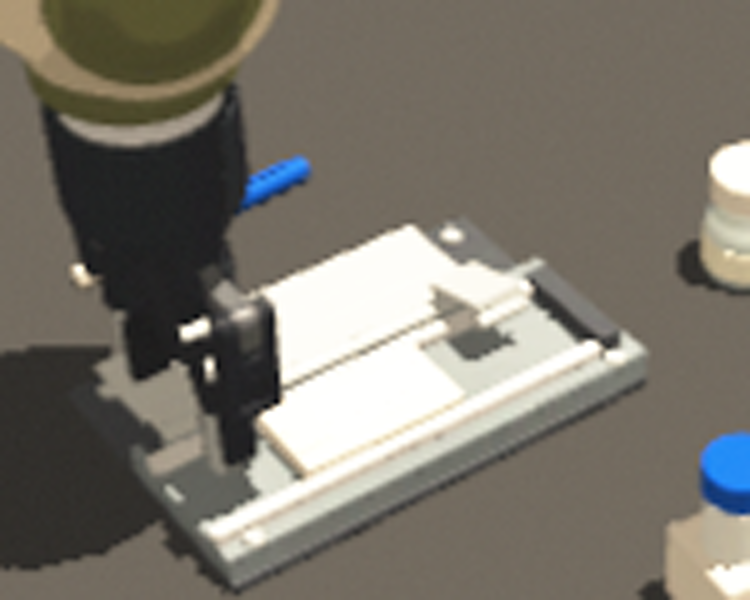

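The side view shows the bar level and the nose lifted at (475,290), with the near finger in the channel behind the holder, whose rear edge is at (280,450). Now I push.

send_rows([
  [[-0.004,0,0.001,0,0,0,0.53],[-0.004,0,0,0,0,0,0.53],[-0.004,0,0,0,0,0,0.53],[-0.004,0,0,0,0,0,0.53],[-0.004,0,0,0,0,0,0.53],[-0.004,0,0,0,0,0,0.53],[-0.004,0,0,0,0,0,0.53],[-0.004,0,0,0,0,0,0.53],[0,0,0,0,0,0,0.53]],
])

```text
time_s: 5.58
position: [0.47, 0.1685, 0.044]
tool_rot: [[-0.951, -0.31, -0.002], [-0.31, 0.951, -0.001], [0.003, 0.0, -1.0]]
ft_force: [-3.6, 0.0, 6.2]
grip_width: 0.0656
gripper_force: 3.3
```

```bash
cat > chk.py <<'E'
from h import *
import sys
s=telemetry.observe(); print(s['time_s'],s['ft_force'],st(np.array(s['position'])))
for n in('side','top'):
    d=cam(n); T=st(cloud(d)).reshape(-1,3)
    q=(T[:,0]>-30)&(T[:,0]<50)&(T[:,1]>55)&(T[:,1]<90)&(T[:,2]>15)&(T[:,2]<50)
    if q.sum()>10: p=np.polyfit(T[q,1],T[q,2],1); print(n,'bar slope',p[0],'z80',np.polyval(p,80))
    q=(T[:,0]>-120)&(T[:,0]<74)&(T[:,1]>-19)&(T[:,1]<-12)&(T[:,2]>29.5)&(T[:,2]<36); print(n,'holder x',np.percentile(T[q,0],[1,99]) if q.sum() else 0)
    if len(sys.argv)>1 and n=='side': crop(d,sys.argv[1],160,120,310,240,5)
E
python3 chk.py pics/s3.png
```

```text
5.575 [-3.57523761  0.04412629  6.24833589] [-64.98684928  40.04064205  43.99973266]
side bar slope -0.04126472595149775 z80 26.43493295218169
side holder x [-55.58242044  73.15265778]
top bar slope -0.048814068459162245 z80 24.908908838876584
top holder x [11.14416566 26.09416488]
```

View pics/s3.png

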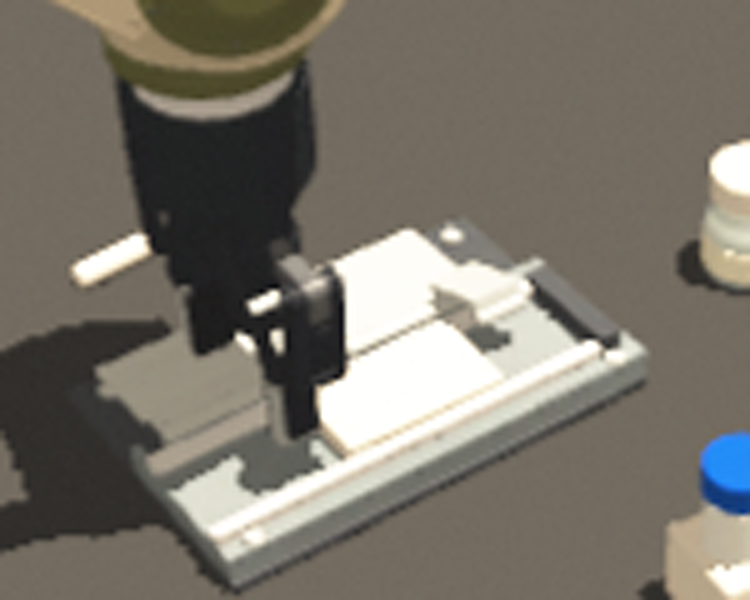

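The holder is sliding straight, with its rear edge at about -54 mm and the clip at about 0.34 rad. I'll continue.

send_rows([
  [[-0.004,0,0,0,0,0,0.53],[-0.004,0,0,0,0,0,0.53],[-0.004,0,0,0,0,0,0.53],[-0.004,0,0,0,0,0,0.53],[-0.004,0,0,0,0,0,0.53],[-0.004,0,0,0,0,0,0.53],[-0.004,0,0,0,0,0,0.53],[-0.004,0,0,0,0,0,0.53],[-0.004,0,0,0,0,0,0.53],[-0.004,0,0,0,0,0,0.53],[-0.004,0,0,0,0,0,0.53]],
])

```text
time_s: 7.05
position: [0.5114, 0.1819, 0.044]
tool_rot: [[-0.951, -0.31, -0.004], [-0.31, 0.951, -0.001], [0.004, 0.0, -1.0]]
ft_force: [-6.2, -0.9, 6.5]
grip_width: 0.0657
gripper_force: 3.7
```

send_rows([
  [[-0.001,0,0,0,0,0,0.53],[-0.001,0,0,0,0,0,0.53],[-0.001,0,0,0,0,0,0.53]],
])

```text
time_s: 7.42
position: [0.5142, 0.1828, 0.044]
tool_rot: [[-0.951, -0.31, -0.004], [-0.31, 0.951, -0.001], [0.004, -0.0, -1.0]]
ft_force: [-5.7, -1.3, 6.3]
grip_width: 0.0652
gripper_force: 3.6
```

send_rows([
  [[-0.001,0,0,0,0,0,0.53],[-0.001,0,0,0,0,0,0.53],[0,0,0,0,0,0,0.53]],
])

```text
time_s: 7.8
position: [0.5162, 0.1834, 0.044]
tool_rot: [[-0.951, -0.31, -0.003], [-0.31, 0.951, -0.001], [0.003, -0.0, -1.0]]
ft_force: [-5.7, -1.5, 7.2]
grip_width: 0.0651
gripper_force: 3.4
```

send_rows([
  [[-0.001,0,0,0,0,0,0.53],[0,0,0,0,0,0,0.53]],
])

```text
time_s: 8.05
position: [0.5168, 0.1836, 0.0439]
tool_rot: [[-0.951, -0.309, -0.004], [-0.309, 0.951, -0.001], [0.004, 0.0, -1.0]]
ft_force: [-6.3, -1.8, 8.7]
grip_width: 0.0654
gripper_force: 4.6
```

send_rows([
  [[-0.001,0,0,0,0,0,0.53],[0,0,0,0,0,0,0.53]],
])

```text
time_s: 8.3
position: [0.517, 0.1837, 0.0439]
tool_rot: [[-0.951, -0.309, -0.006], [-0.309, 0.951, -0.002], [0.007, 0.0, -1.0]]
ft_force: [-9.8, -3.9, 9.7]
grip_width: 0.0656
gripper_force: 6.5
```

send_rows([
  [[-0.001,0,0,0,0,0,0.53],[0,0,0,0,0,0,0.53]],
])

```text
time_s: 8.55
position: [0.5171, 0.1838, 0.0438]
tool_rot: [[-0.951, -0.309, -0.008], [-0.309, 0.951, -0.003], [0.009, 0.0, -1.0]]
ft_force: [-13.2, -5.1, 12.2]
grip_width: 0.0655
gripper_force: 8.0
```

```bash
python3 chk.py pics/s4.png
```

```text
8.55 [-13.22532066  -5.14199313  12.16144366] [-15.46029654  40.22350738  43.78330284]
side bar slope 0.25862304353343324 z80 34.04134158886357
side holder x [-6.79850466 73.11257632]
top holder x 0
```

View pics/s4.png

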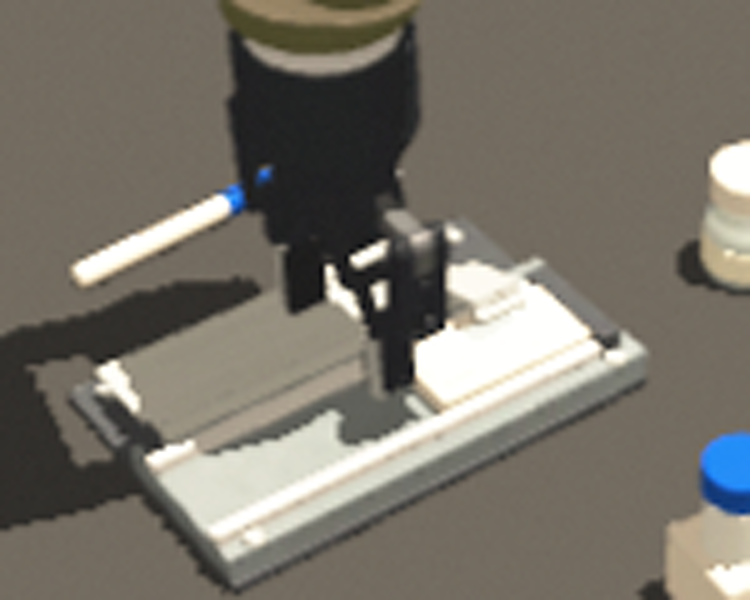

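The holder is home: its rear edge is at about -6 mm, its front is at the stop at (610,340), and the force rises with the position stalled. I'll back off along the bar and then release gently.

send_rows([
  [[0.004,0,0,0,0,0,0.53],[0.004,0,0,0,0,0,0.53],[0.004,0,0,0,0,0,0.53],[0,0,-0.003,0,0,0,0.53],[0,0,-0.003,0,0,0,0.53],[0,0,-0.003,0,0,0,0.53],[0,0,-0.003,0,0,0,0.53],[0,0,-0.004,0,0,0,0.53],[0,0,-0.02,0,0,0,0.53],[0,0,-0.03,0,0,0,0.53],[0,0,-0.03,0,0,0,0.53],[0,0,-0.03,0,0,0,0.53]],
])

```text
time_s: 10.15
position: [0.5085, 0.1811, 0.1712]
tool_rot: [[-0.951, -0.309, -0.001], [-0.309, 0.951, -0.0], [0.001, 0.0, -1.0]]
ft_force: [0.5, -0.4, 0.6]
grip_width: 0.0653
gripper_force: 0.0
```

send_rows([
  [[0.03,0,-0.02,0,0,0,0.53],[0.04,0,-0.02,0,0,0,0.53],[0.04,0,0,0,0,0,0.53],[0,0,0,0,0,0,0.53],[0,0,0,0,0,0,0.53]],
])

```text
time_s: 10.78
position: [0.4047, 0.1471, 0.2105]
tool_rot: [[-0.951, -0.309, 0.001], [-0.309, 0.951, 0.0], [-0.001, -0.0, -1.0]]
ft_force: [-0.2, 0.5, -0.3]
grip_width: 0.0656
gripper_force: 0.0
```

```bash
python3 chk.py pics/s5.png
```

```text
10.775 [-0.15565081  0.46704586 -0.32237702] [-133.66438037   39.68623248  210.51569869]
side bar slope 0.13610444695007196 z80 34.32068582997862
side holder x [-7.27202849 72.98572097]
top bar slope 0.13367044195904015 z80 33.20872956694854
top holder x [-3.82713783 71.88016501]
```

View pics/s5.png

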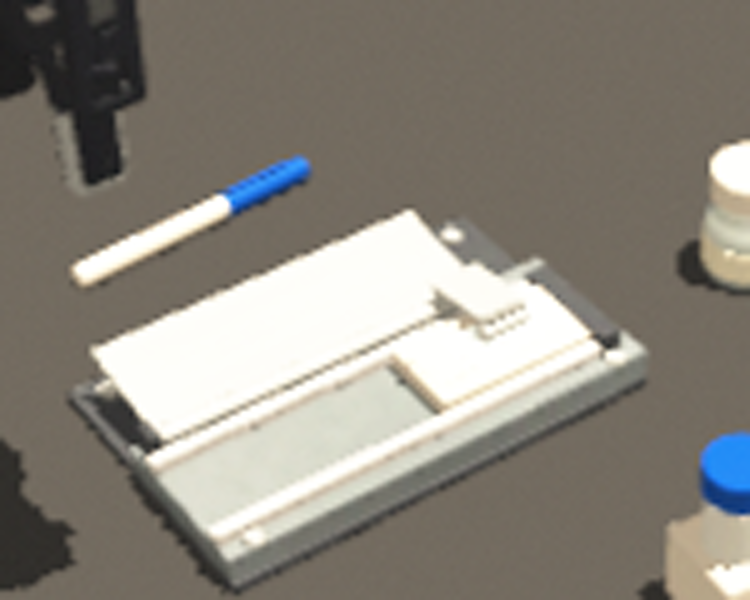

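The holder sits against the stop at (600,340). The nose rests on it at (490,310), with the clip at about 0.165 rad, and the hand is clear.

```bash
python3 -c "
from rig import env
print(env.close_job())"
```

```text
the job is handed in; nothing more can be done
None
```

The holder is home against the stop with the released clip resting on it, at about 0.165 rad measured from the camera. The hand is clear and the job was handed in at about 11 s; no verdict came back.

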